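Put the porcelain cup away and shut the dust case

TASK

Put the white cup upright on the floor of the wooden dust case, through the open half of its top; set it down, do not drop it. Then push the sliding door along its track by its cross-bar, with the fingers closed and not gripping it, through the tight felt until it is fully home against the frame's hard stop, and keep it pressed there with about 18 N for a second, never loading the case or its door with more than 25 N. Leave the door shut and the other things where they are.

Things in the scene. Friction and masses are not known exactly. Their poses are not given: they have to be found in the camera images.
- case: low dust case of brown wood fixed to the bench, 190 (its x) by 360 (its y) by 85 mm high, with yaw. Origin: centre of its underside; z up. Walls 15 mm (thin strips on the long ones end 88 mm up), floor 6 mm. The -y half has a fixed glass pane on top (69 mm up, ending at y = +6 mm); the +y half is open above when the sliding door is open. The door slides along y, closing towards +y.
- frame (a point): inner face of the case's +y end wall at door height: x = 0, y = +165 mm, 77 mm above the bench; axes as the case's. From it stands out the frame's rigid wooden stop strip, by 0 to 14 mm: its setting varies, hidden by grey felt 6 to 10 mm thick and a ledge (81 to 85 mm up, 15 mm wide) that the door slides under. The door must crush the felt (8 N more than its own drag; no spring-back) to reach the stop.
- bay (a point): point on the case's inner floor (6 mm above the bench) under the open half, x = 0, y = +90 mm in the case's frame; axes as the case's. A good place to stand the cup. As the door starts, the clear opening is 160 mm along x and at least 100 mm along y, from y = +40 mm or less to the felt at y = +141 mm or more.
- pull (a point): centre of the cross-bar pull on the middle of the door's top: pale wood, 120 mm long (case x), 16 mm thick (case y), 28 mm high. Axes as the case's; moves with the door. This point is 95 mm above the bench, the bar spans 81 to 109 mm; at door value 0 it is at x = 0, y = +82.5 mm in the case's frame. To close, push its -y face towards +y.
- door (a joint): opening of the door in m: 0 touches the end wall, grows towards the case's -y; starts at 0.125 to 0.155. Fully home it reads 0 to 0.014, as the hidden stop is set. Dark wooden frame with glass, 158 x 165 x 8 mm, 0.4 to 0.8 kg, top face 81 mm up. Drag about 2.5 N, 10 to 11 N while crushing the felt (last 6 to 10 mm), then the rigid stop: force rises steeply. Stays where left.
- cup: white porcelain cup without a handle, 56 mm across at the rim, narrower at the foot, 60 mm high, wall 4 mm, 0.09 to 0.18 kg, standing upright on the bench to the left or the right of the case. Origin: centre of its underside. It fits below the closed door.
- jar: bystander: amber glass jar with a brass lid, 52 mm across, 65 mm high, on the bench on the side of the case where the cup is not. Origin: centre of its underside. Leave it alone.
- bowl: bystander: small blue bowl, 84 mm across, 35 mm high, in the case under the fixed glass pane. Origin: centre of its underside. Leave it alone.
- turntable: bystander: steel banding-wheel head, a disc 90 mm across and 30 mm high on the bench beside the case's left end. Origin: centre of its underside. Leave it alone.
There are look-alikes about, which are no part of the job. What is shaped like the cup but green or red is not meant.

How it is judged:
By the outcome, as a careful person would: the job done as asked, in the order asked, and still so for the second after the job is handed in, with the robot touching nothing.
It also fails if it takes over 72 s, if anything falls off the work surface, if the arm or the gripper's body presses on something with over 40 N, if the wrist force passes 120 N, or if a joint passes its speed limit or range.

ROBOT

A 6-joint arm with a two-finger parallel gripper is mounted at the origin on the work surface. World frame = base frame: x ahead of the robot, y to its left, z up, the work surface at z = 0. Lengths are in m, angles in rad, forces in N, time in s.
With the tool pointing down it reaches from about 0.25 to 0.725 m from the base axis. Payload 4 kg.
Tool frame: the origin (TCP) lies midway between the tips of the shut fingers; the grasp point (between the pads) lies 19 mm behind it (bot.grip_point_offset is the distance from the TCP to the grasp point, in m); z points along the fingers, y is the line along which they close (so a half turn about z gives the same grasp; the last joint's range is limited). The gripper opens to 85 mm and grips with 20 to 120 N. Pads are 22 mm wide; open, the fingers measure 114 mm over their backs; the gripper's body (76 mm by 85 mm) begins 54 mm behind the grasp point. The pads swing forward as they close: fully open they stand 13 mm farther back than shut.
Start: joints at [1.165, 0.241, 0.005, 1.335, 0, 1.571], TCP at [0.197, 0.459, 0.231] pointing down, gripper open.
Joint ranges: [-2.72, 2.72], [-1.05, 1.87], [-1.09, 1.28], [-1.99, 2.15], [-1.42, 1.44], [-3.14, 3.14]. Speed limits (rad/s): [2.79, 2.79, 3.14, 3.14, 3.14, 3.14].

INTERFACE

Orientations are given as a unit quaternion [x, y, z, w].
In Python, from workcell import bot gives the robot as it stands.
- The arm moves only by the tool step_arm, never from a script. Its argument "targets" is text: rows parted by semicolons, each of 7 numbers parted by spaces: the opening, from -1 (shut) to 1 (fully open), so that 0 is half open, then the shift along the world's x, y, z normalised to -1 to 1, where 1 is 0.5 m, then the turn, a rotation vector about the world's x, y, z normalised to -1 to 1, where 1 is pi/4 rad. In form: gripper x y z wx wy wz; .... A call has 1 to 10 rows; each row is the pose to reach, as a shift and turn from the pose commanded when the call began; what a row does not reach only later rows make up. A row lasts 1/12 s, in which the tool goes at most 41.7 mm and 7.16 degrees, less where a joint would pass 70% of its speed; a pose out of reach is approached as far as the arm can. A call with a number of a shift or a turn outside -1 to 1 is refused whole. A call with a gripper value outside its range is refused whole. The fingers move at their own pace and stop on an object; the grip force is fixed at half the most. Time passes only in rows, so rows that repeat a pose let the fingers close. It gives the time, the measured TCP pose, the force, the opening and the grip force at its end, in the units of the state.
- bot.get_obs(): the state, without advancing time (a new reading comes with each control period).
- bot.camera(name): name is "side" or "top"; returns the picture (384x512x3 uint8, red, green, blue); there is no depth.
- bot.camera_info(name): a dict with "vertical_fov" (degrees; the focal length in pixels is half the picture's height over the tangent of half this angle, whatever the lens; pixels are square), "cx", "cy" (the principal point, pixels), "D" ([k1, k2, p1, p2, k3] as OpenCV has them; the pictures are not rectified), "pose" (4x4, takes a point from camera to world coordinates). Camera axes: x right, y up, looking along -z (the intrinsics and any distortion apply to the point x, -y, -z); pixel columns grow to the right and rows downward; lengths in m; the calibration is good to about 2 mm. A picture is of the moment at which its call begins. camera_info takes no time and is no camera call.
- bot.job_done(): hands the job in; it is judged then, once.
The state is a dict: "clock": time; "joint_pos": joint angles; "joint_vel": joint speeds; "tau": joint torques, N m; "eef_pos": TCP position; "tool_rot": TCP orientation; "ft_force": force on the tool from outside, world axes, zero at the start; "ft_torque": the same for the moment, N m; "grip_width": finger opening in m; "grasp_force": force on a finger pad.
Only numpy, scipy, OpenCV 4.12 (cv2) and the standard library are available. Lean on these libraries where they do the work, as an engineer would, in place of code of your own. Each camera call takes 0.05 s, during which the arm holds its last target. There are 200 camera calls.

## Working session

There is one attempt and no reset: what is moved stays moved. The work goes in short steps, Python scripts to look and compute and a tool call to move; the robot and the scene stay as the last step left them, time stands still between calls to the robot, and variables do not carry over. Pictures are saved under pics/ and viewed, at most 10 in all, crops included, and the job is handed in when it is done.

Besides the shell and the picture viewer there is one more tool, called after "Call:" by a JSON object that holds its "fn" and its "kwargs", one argument or row to a line. step_arm: Moves the arm, as the interface text tells. Scaled input: -1 to 1 covers 0.5 m each way for a shift and pi/4 rad each way for a turn. Its arguments: {"type":"object","properties":{"targets":{"type":"string"}},"required":["targets"]}

```bash
mkdir -p pics; python3 - <<'E'
from workcell import bot
import cv2
for n in("top","side"):
    im=bot.camera(n); cv2.imwrite(f"pics/{n}0.png",cv2.resize(im[:,:,::-1],(800,600),interpolation=cv2.INTER_CUBIC))
    i=bot.camera_info(n); print(n,i)
o=bot.get_obs();print(o["eef_pos"],o["tool_rot"],o["clock"],o["ft_force"],o["grip_width"])
E
```

```text
top {'vertical_fov': 46.407279693215706, 'cx': 247.63636576992826, 'cy': 193.74127691649863, 'D': array([-0.15684625,  0.        ,  0.        ,  0.        ,  0.        ]), 'pose': array([[-0.0057505 ,  0.98951962, -0.14428391,  0.2734019 ],
       [-0.99997215, -0.00637661, -0.00387739,  0.0078591 ],
       [-0.00475679,  0.14425759,  0.98952874,  1.2333634 ],
       [ 0.        ,  0.        ,  0.        ,  1.        ]])}
side {'vertical_fov': 51.81898757258514, 'cx': 254.47311827124346, 'cy': 191.17315597397794, 'D': array([-0.01654425,  0.        ,  0.        ,  0.        ,  0.        ]), 'pose': array([[ 0.95857581,  0.18940387, -0.21274067,  0.19333608],
       [-0.28406425,  0.69067595, -0.66503701, -0.72892896],
       [ 0.02097428,  0.69792041,  0.71586813,  0.91325782],
       [ 0.        ,  0.        ,  0.        ,  1.        ]])}
[0.1971316  0.45889042 0.23047351] [ 2.01501103e-01  9.79487824e-01 -9.29875163e-04 -2.09737545e-04] 0.1 [-0.15450881 -0.92815694 -0.53727347] 0.08542403571481139
```

View pics/top0.png

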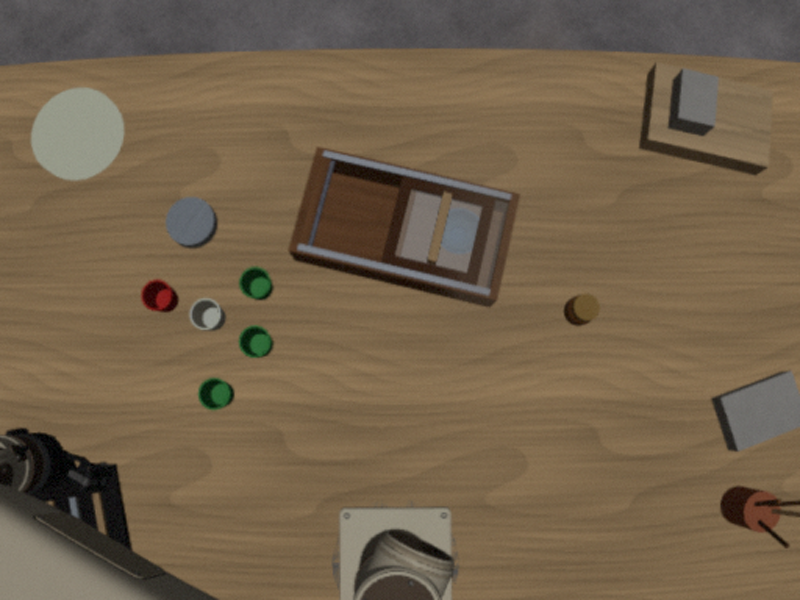

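View pics/side0.png

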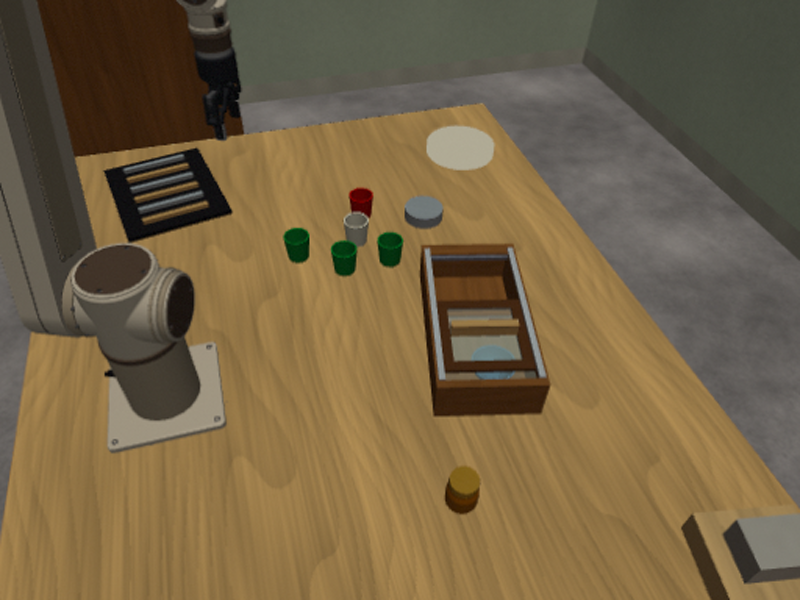

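The top view shows the white cup at about (206,314), with a red cup at (159,296) and green ones at (256,283), (256,342) and (216,394). The case runs from (320,150) to (495,303), with the bar at (440,227). The jar is on the right at (582,309). Next I'll enlarge the relevant area.

```bash
cat > h.py <<'E'
import numpy as np, cv2
from workcell import bot
def cam(n):
    i=bot.camera_info(n); f=192/np.tan(np.radians(i["vertical_fov"]/2))
    return np.array([[f,0,i["cx"]],[0,f,i["cy"]],[0,0,1]]),np.array(i["D"]),np.array(i["pose"])
def ray(n,uv):
    K,D,T=cam(n); p=cv2.undistortPoints(np.array([[uv]],float),K,D)[0,0]
    return T[:3,3],T[:3,:3]@np.array([p[0],-p[1],-1])
def at(n,uv,z):
    o,d=ray(n,uv); return (o+d*(z-o[2])/d[2])[:2]
def proj(n,P):
    K,D,T=cam(n); c=(np.atleast_2d(P)-T[:3,3])@T[:3,:3]*[1,-1,-1]
    return cv2.projectPoints(c.astype(float),np.zeros(3),np.zeros(3),K,D)[0][:,0]
def crop(n,x,y,w,h,s,name):
    im=bot.camera(n)[y:y+h,x:x+w,::-1]; cv2.imwrite(f"pics/{name}.png",cv2.resize(im,None,fx=s,fy=s,interpolation=cv2.INTER_CUBIC))
E
python3 -c "
from h import *
crop('top',85,85,260,190,3,'topc')
crop('side',170,110,200,160,3.75,'sidec')"
```

```text
(no output)
```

View pics/topc.png

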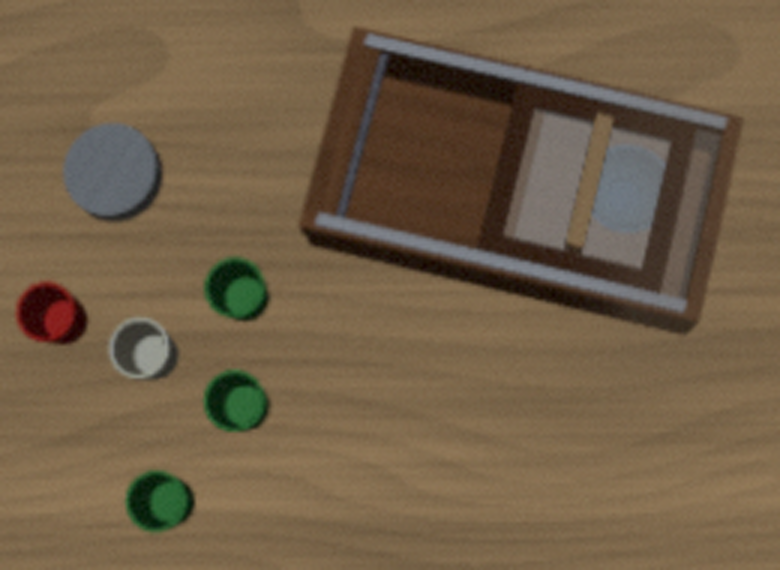

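View pics/sidec.png

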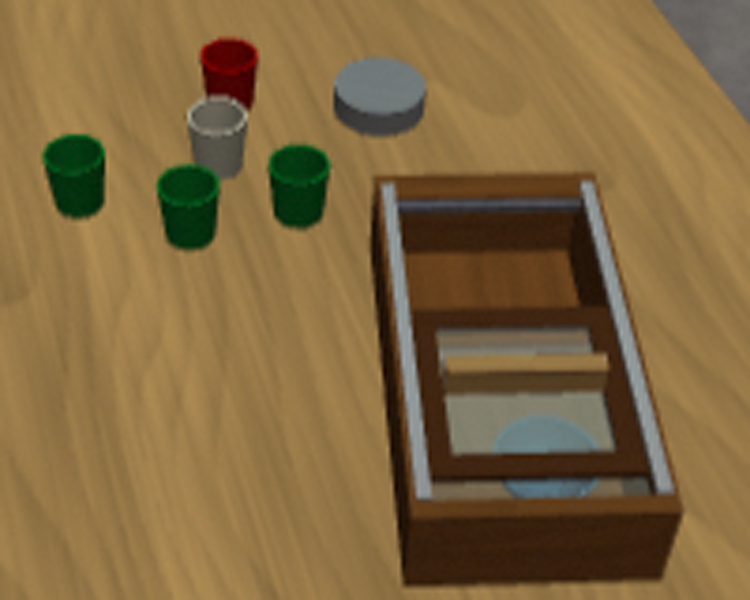

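Top crop: white cup rim centre (140,348), red (48,312), greens (235,289), (235,401), (158,501). The case's top corners are at (356,28), (302,230), (742,117), (690,320), and the bar runs from (603,113) to (575,248). Side crop: white rim centre (218,116), case top corners (377,177), (594,177), (680,507), (406,517).

```bash
cat > m.py <<'E'
from h import *
from scipy.optimize import least_squares
T=lambda u,v:(85+(u+.5)/3-.5,85+(v+.5)/3-.5)
S=lambda u,v:(170+(u+.5)/3.75-.5,110+(v+.5)/3.75-.5)
obs=[('top',T(356,28),(.095,.18,.085)),('top',T(302,230),(-.095,.18,.085)),('top',T(742,117),(.095,-.18,.085)),('top',T(690,320),(-.095,-.18,.085)),
('side',S(377,177),(-.095,.18,.085)),('side',S(594,177),(.095,.18,.085)),('side',S(680,507),(.095,-.18,.085)),('side',S(406,517),(-.095,-.18,.085))]
def W(p,q):
    c,s=np.cos(p[2]),np.sin(p[2]); return np.array([p[0]+c*q[0]-s*q[1],p[1]+s*q[0]+c*q[1],q[2]])
r=lambda p:np.concatenate([proj(n,W(p,q))[0]-uv for n,uv,q in obs])
s=least_squares(r,[.5,0,-.2]); p=s.x; print('case',p,np.degrees(p[2]));print(np.round(s.fun.reshape(-1,2),1).tolist())
print('bay',W(p,(0,.09,.006)))
for u,v in((603,113),(575,248),(589,181)):
    a=at('top',T(u,v),.109); c,sn=np.cos(p[2]),np.sin(p[2]); d=a-p[:2]; print('bar',a,c*d[0]+sn*d[1],-sn*d[0]+c*d[1])
print('side bar',[(c*d[0]+sn*d[1],-sn*d[0]+c*d[1]) for d in (at('side',S(525,361),.109)-p[:2],)])
for nm,u,v in(('white',140,348),('red',48,312),('g1',235,289),('g2',235,401),('g3',158,501)): print(nm,at('top',T(u,v),.06))
for nm,u,v in(('white',218,116),('red',229,57),('g1',299,163),('g2',189,186)): print(nm,at('side',S(u,v),.06))
print('tt',at('top',T(113,170),.03))
E
python3 m.py
```

```text
case [ 0.57882385 -0.01788395 -0.24893516] -14.262934118741976
[[-0.9, -0.3], [-1.6, -1.1], [0.5, 0.8], [2.7, 1.4], [-0.7, -1.1], [0.0, -1.6], [0.5, 0.8], [0.7, -0.4]]
bay [0.60099734 0.06934183 0.006     ]
bar [ 0.62504892 -0.0880768 ] 0.06209375709223177 -0.05664060627095863
bar [ 0.50522222 -0.06162606] -0.060556054321894315 -0.06052715502115047
bar [ 0.5640709  -0.07468041] -0.0003051347361191243 -0.058680435313205666
side bar [(np.float64(-0.0010925800562597114), np.float64(-0.060553284532479656))]
white [0.42778234 0.32353129]
red [0.4609157  0.40971518]
g1 [0.4804128  0.23878709]
g2 [0.38020173 0.23669338]
g3 [0.29219416 0.30384691]
white [0.42735162 0.32111247]
red [0.45910358 0.40621638]
g1 [0.48078286 0.23787483]
g2 [0.3797906  0.23315165]
tt [0.59987901 0.3636408 ]
```

Call:
{"fn": "step_arm", "kwargs": {
  "targets": "1 0.46 -0.274 -0.06 0 0 -1;1 0.46 -0.274 -0.06 0 0 -1;1 0.46 -0.274 -0.06 0 0 -1;1 0.46 -0.274 -0.06 0 0 -1;1 0.46 -0.274 -0.06 0 0 -1;1 0.46 -0.274 -0.06 0 0 -1;1 0.46 -0.274 -0.06 0 0 -1;1 0.46 -0.274 -0.06 0 0 -1;1 0.46 -0.274 -0.06 0 0 -1"
}}

```text
clock: 0.95
eef_pos: [0.4279, 0.3214, 0.2006]
tool_rot: [0.562, 0.827, -0.001, -0.0]
ft_force: [-0.9, 0.6, 0.3]
grip_width: 0.0853
grasp_force: 0.0
```

Call:
{"fn": "step_arm", "kwargs": {
  "targets": "1 0 0 -0.1 0 0 -0.8;1 0 0 -0.1 0 0 -0.8;1 0 0 -0.1 0 0 -0.8;1 0 0 -0.1 0 0 -0.8;1 0 0 -0.1 0 0 -0.8;1 0 0 -0.1 0 0 -0.8;1 0 0 -0.1 0 0 -0.8;1 0 0 -0.1 0 0 -0.8"
}}

```text
clock: 1.62
eef_pos: [0.4267, 0.3231, 0.1516]
tool_rot: [0.788, 0.616, 0.0, -0.0]
ft_force: [-0.3, -0.1, -0.8]
grip_width: 0.0854
grasp_force: 0.0
```

```bash
python3 - <<'E'
from h import *
from scipy.spatial.transform import Rotation as R
crop('side',150,60,200,150,4,'s2')
crop('top',60,120,160,120,4,'t2')
im=np.hstack([cv2.resize(cv2.imread(f'pics/{n}.png'),(400,300)) for n in('s2','t2')]); cv2.imwrite('pics/both2.png',im)
o=bot.get_obs();print(o["eef_pos"],R.from_quat(o["tool_rot"]).as_matrix().round(3),o["joint_pos"],o["clock"],o["ft_force"],bot.grip_point_offset)
E
```

```text
[0.42701376 0.3227845  0.15151439] [[ 0.244  0.97   0.   ]
 [ 0.97  -0.244  0.   ]
 [ 0.     0.    -1.   ]] [ 6.47221410e-01  3.56519575e-01 -4.76522779e-02  1.16636228e+00
  9.20134159e-05  2.46414819e+00] 1.7167 [ 0.32263798  0.23647649 -0.85039156] 0.0187
```

View pics/both2.png

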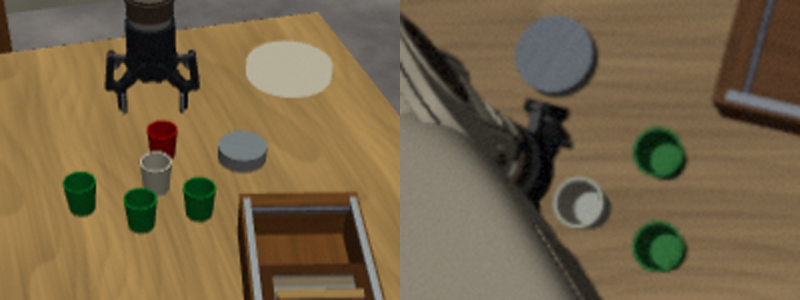

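The gripper is straddling the white cup, and both fingers are clear of the red and green cups.

Call:
{"fn": "step_arm", "kwargs": {
  "targets": "1 0 0 -0.08 0 0 0;1 0 0 -0.15 0 0 0;1 0 0 -0.21 0 0 0;1 0 0 -0.25 0 0 0;1 0 0 -0.267 0 0 0;1 0 0 -0.267 0 0 0"
}}

```text
clock: 2.22
eef_pos: [0.4258, 0.3212, 0.0157]
tool_rot: [0.789, 0.614, -0.002, -0.0]
ft_force: [-0.3, 0.0, -0.5]
grip_width: 0.0855
grasp_force: 0.0
```

Call:
{"fn": "step_arm", "kwargs": {
  "targets": "-1 0 0 0 0 0 0;-1 0 0 0 0 0 0;-1 0 0 0 0 0 0;-1 0 0 0 0 0 0;-1 0 0 0 0 0 0;-1 0 0 0 0 0 0;-1 0 0 0 0 0 0;-1 0 0 0 0 0 0;-1 0 0 0 0 0 0;-1 0 0 0 0 0 0"
}}

```text
clock: 3.05
eef_pos: [0.4287, 0.3236, 0.0202]
tool_rot: [0.789, 0.614, 0.002, -0.0]
ft_force: [-1.7, -0.8, 6.4]
grip_width: 0.0529
grasp_force: 62.1
```

Call:
{"fn": "step_arm", "kwargs": {
  "targets": "-1 0 0 0.02 0 0 0;-1 0 0 0.06 0 0 0;-1 0 0 0.13 0 0 0;-1 0 0 0.2 0 0 0;-1 0 0 0.27 0 0 0;-1 0 0 0.33 0 0 0;-1 0 0 0.36 0 0 0;-1 0 0 0.36 0 0 0;-1 0 0 0.36 0 0 0"
}}

```text
clock: 3.8
eef_pos: [0.4278, 0.3226, 0.1991]
tool_rot: [0.789, 0.614, 0.001, 0.0]
ft_force: [0.1, 0.1, -1.2]
grip_width: 0.0535
grasp_force: 63.3
```

```bash
python3 - <<'E'
from h import *
crop('side',150,60,200,150,4,'s3')
o=bot.get_obs();print(o["eef_pos"],o["tool_rot"],o["clock"],o["ft_force"],o["grip_width"],o["grasp_force"])
# commanded-ish
E
```

```text
[0.42693911 0.32202159 0.19738672] [ 7.89353253e-01  6.13939200e-01 -3.18890686e-04  2.60689043e-06] 3.85 [-0.04629329 -0.12314342 -2.36645046] 0.053428372529797256 63.28768912469968
```

View pics/s3.png

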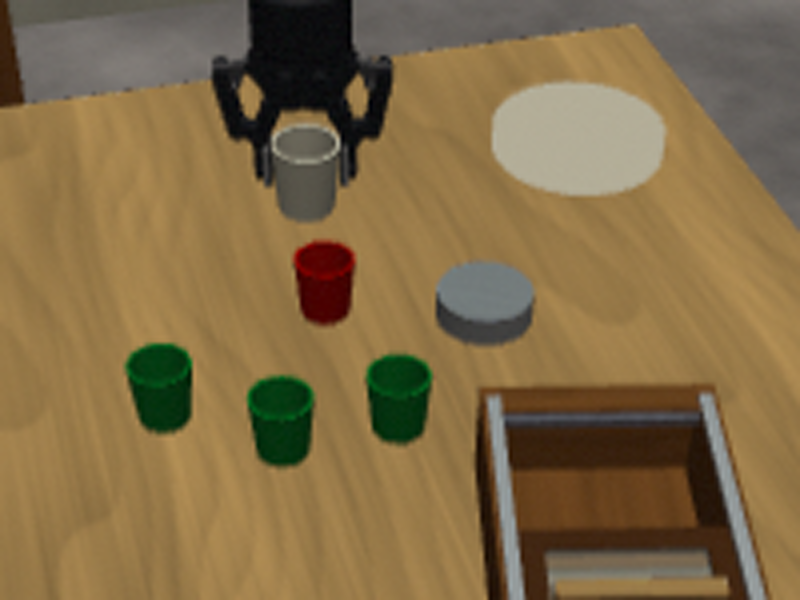

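The white cup is gripped and upright at (305,170), clear of the red and green ones. Next I move it over the bay.

Call:
{"fn": "step_arm", "kwargs": {
  "targets": "-1 0.345 -0.514 0 0 0 0;-1 0.345 -0.514 0 0 0 0;-1 0.345 -0.514 0 0 0 0;-1 0.345 -0.514 0 0 0 0;-1 0.345 -0.514 0 0 0 0;-1 0.345 -0.514 0 0 0 0;-1 0.345 -0.514 0 0 0 0;-1 0.345 -0.514 0 0 0 0;-1 0.345 -0.514 0 0 0 0;-1 0.345 -0.514 0 0 0 0"
}}

```text
clock: 4.68
eef_pos: [0.5988, 0.064, 0.1948]
tool_rot: [0.79, 0.613, -0.002, -0.002]
ft_force: [0.2, 0.9, -1.7]
grip_width: 0.0535
grasp_force: 63.5
```

Call:
{"fn": "step_arm", "kwargs": {
  "targets": "-1 0 0 -0.05 0 0 0;-1 0 0 -0.1 0 0 0;-1 0 0 -0.14 0 0 0;-1 0 0 -0.14 0 0 0;-1 0 0 -0.14 0 0 0"
}}

```text
clock: 5.1
eef_pos: [0.5974, 0.0665, 0.1258]
tool_rot: [0.789, 0.615, -0.002, -0.002]
ft_force: [0.3, 0.0, -0.1]
grip_width: 0.0536
grasp_force: 63.5
```

```bash
python3 - <<'E'
from h import *
crop('side',230,90,160,120,5,'s4')
o=bot.get_obs();print(o["eef_pos"],o["tool_rot"],o["clock"],o["ft_force"],o["grip_width"],o["grasp_force"])
E
```

```text
[0.59904956 0.06646316 0.12764451] [ 7.88852438e-01  6.14582118e-01 -6.39020068e-04 -4.93921152e-04] 5.15 [ 0.80954964  0.14260914 -0.76816197] 0.05346944521375024 63.50602888735011
```

View pics/s4.png

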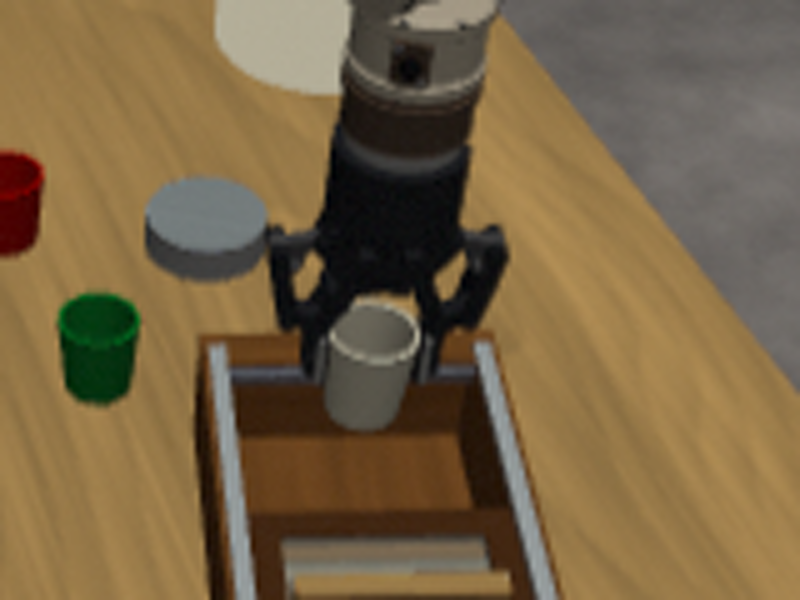

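The cup is hanging over the open half at (373,365) and is centred between the long walls. I'll lower it, slowly at the end.

Call:
{"fn": "step_arm", "kwargs": {
  "targets": "-1 0 0 -0.04 0 0 0;-1 0 0 -0.08 0 0 0;-1 0 0 -0.12 0 0 0;-1 0 0 -0.15 0 0 0;-1 0 0 -0.17 0 0 0;-1 0 0 -0.184 0 0 0;-1 0 0 -0.184 0 0 0;-1 0 0 -0.184 0 0 0"
}}

```text
clock: 5.82
eef_pos: [0.6005, 0.0656, 0.0367]
tool_rot: [0.789, 0.614, 0.001, 0.0]
ft_force: [-0.1, 0.1, -1.2]
grip_width: 0.0532
grasp_force: 63.5
```

Call:
{"fn": "step_arm", "kwargs": {
  "targets": "-1 0 0 -0.004 0 0 0;-1 0 0 -0.008 0 0 0;-1 0 0 -0.012 0 0 0;-1 0 0 -0.016 0 0 0;-1 0 0 -0.018 0 0 0;-1 0 0 -0.018 0 0 0"
}}

```text
clock: 6.32
eef_pos: [0.5996, 0.0653, 0.0265]
tool_rot: [0.789, 0.614, -0.0, -0.0]
ft_force: [0.1, -0.8, -1.3]
grip_width: 0.0534
grasp_force: 63.5
```

Call:
{"fn": "step_arm", "kwargs": {
  "targets": "-1 0 0 -0.002 0 0 0;-1 0 0 -0.003 0 0 0;-1 0 0 -0.003 0 0 0"
}}

```text
clock: 6.57
eef_pos: [0.5998, 0.0655, 0.0263]
tool_rot: [0.789, 0.614, 0.0, 0.0]
ft_force: [-2.7, -1.2, 5.0]
grip_width: 0.0535
grasp_force: 63.9
```

Call:
{"fn": "step_arm", "kwargs": {
  "targets": "-1 0 0 -0.001 0 0 0;-1 0 0 -0.002 0 0 0;-1 0 0 -0.002 0 0 0"
}}

```text
clock: 6.82
eef_pos: [0.5998, 0.0655, 0.0262]
tool_rot: [0.789, 0.614, 0.0, 0.0]
ft_force: [-5.0, -0.2, 10.1]
grip_width: 0.0534
grasp_force: 64.2
```

Call:
{"fn": "step_arm", "kwargs": {
  "targets": "-1 0 0 -0.001 0 0 0;-1 0 0 -0.002 0 0 0;-1 0 0 -0.002 0 0 0"
}}

```text
clock: 7.07
eef_pos: [0.5999, 0.0655, 0.0261]
tool_rot: [0.789, 0.614, 0.001, 0.0]
ft_force: [-7.4, -0.5, 15.7]
grip_width: 0.0534
grasp_force: 64.5
```

Call:
{"fn": "step_arm", "kwargs": {
  "targets": "-1 0 0 0.004 0 0 0;-1 0 0 0.004 0 0 0;0.7 0 0 0.004 0 0 0;0.7 0 0 0.004 0 0 0;0.7 0 0 0.004 0 0 0;0.7 0 0 0.004 0 0 0;0.7 0 0 0.004 0 0 0;0.7 0 0 0.004 0 0 0"
}}

```text
clock: 7.73
eef_pos: [0.5998, 0.0654, 0.025]
tool_rot: [0.789, 0.614, -0.0, -0.0]
ft_force: [-0.7, -0.2, 0.5]
grip_width: 0.0724
grasp_force: 0.0
```

Call:
{"fn": "step_arm", "kwargs": {
  "targets": "0.7 0 0 0.02 0 0 0;0.7 0 0 0.06 0 0 0;0.7 0 0 0.12 0 0 0;0.7 0 0 0.2 0 0 0;0.7 0 0 0.28 0 0 0;0.7 0 0 0.35 0 0 0;0.7 0 0 0.35 0 0 0;-1 0 0 0.35 0 0 0;-1 0 0 0.35 0 0 0;-1 0 0 0.35 0 0 0"
}}

```text
clock: 8.57
eef_pos: [0.5988, 0.0653, 0.199]
tool_rot: [0.789, 0.614, -0.001, -0.001]
ft_force: [-0.7, 0.4, -0.9]
grip_width: 0.0367
grasp_force: 0.0
```

```bash
python3 - <<'E'
from h import *
crop('side',230,90,160,120,5,'s5')
o=bot.get_obs();print(o["eef_pos"],o["tool_rot"],o["clock"],o["ft_force"],o["grip_width"],o["grasp_force"])
E
```

```text
[0.59875381 0.06526381 0.19860249] [ 0.78936286  0.61392445 -0.00148528 -0.00091578] 8.6167 [-0.3177522   0.00448651  0.28082348] 0.02934637316544478 0.0
```

View pics/s5.png

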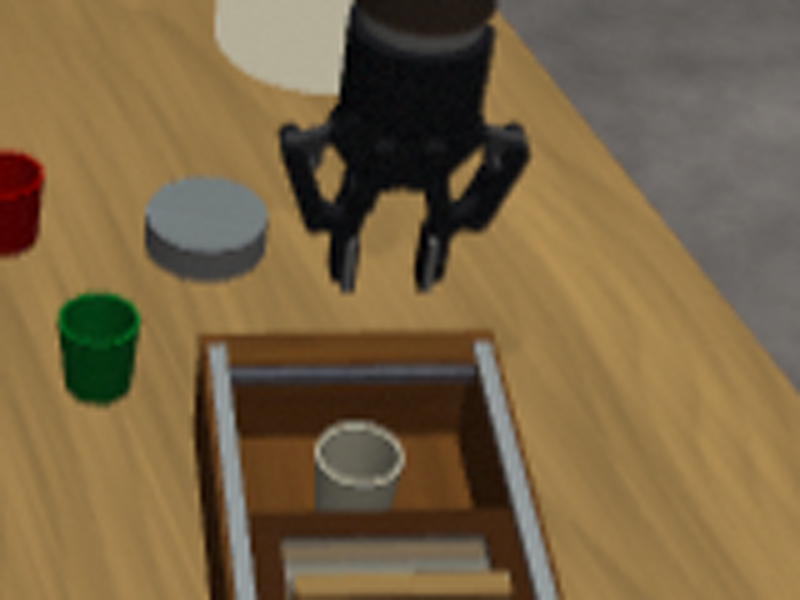

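The cup stands upright on the floor of the case at (358,465), clear of the door, which has not moved. Next I go behind the cross-bar with the fingers shut.

Call:
{"fn": "step_arm", "kwargs": {
  "targets": "-1 -0.09 -0.356 0 0 0 0;-1 -0.09 -0.356 0 0 0 0;-1 -0.09 -0.356 0 0 0 0;-1 -0.09 -0.356 0 0 0 0;-1 -0.09 -0.356 0 0 0 0;-1 -0.09 -0.356 0 0 0 0;-1 -0.09 -0.356 0 0 0 0;-1 -0.09 -0.356 0 0 0 0"
}}

```text
clock: 9.28
eef_pos: [0.5545, -0.112, 0.1993]
tool_rot: [0.789, 0.614, -0.0, -0.001]
ft_force: [-0.4, 0.0, 1.3]
grip_width: 0.0002
grasp_force: 0.0
```

Call:
{"fn": "step_arm", "kwargs": {
  "targets": "-1 0 0 -0.06 0 0 0;-1 0 0 -0.12 0 0 0;-1 0 0 -0.17 0 0 0;-1 0 0 -0.2 0 0 0;-1 0 0 -0.212 0 0 0;-1 0 0 -0.212 0 0 0;-1 0 0 -0.212 0 0 0"
}}

```text
clock: 9.87
eef_pos: [0.5554, -0.1117, 0.0946]
tool_rot: [0.789, 0.615, 0.0, 0.0]
ft_force: [-0.0, 0.3, 0.4]
grip_width: -0.0002
grasp_force: 0.0
```

```bash
python3 - <<'E'
from h import *
crop('side',250,120,120,90,6,'s6')
o=bot.get_obs();print(o["eef_pos"],o["tool_rot"],o["clock"],o["ft_force"],o["grip_width"],o["grasp_force"])
E
```

```text
[ 0.55600372 -0.11201389  0.09538704] [7.88958768e-01 6.14445408e-01 6.44885464e-04 6.97822352e-04] 9.9167 [ 0.64250727 -0.43843048 -0.00177997] -5.234771664915695e-05 0.0
```

View pics/s6.png

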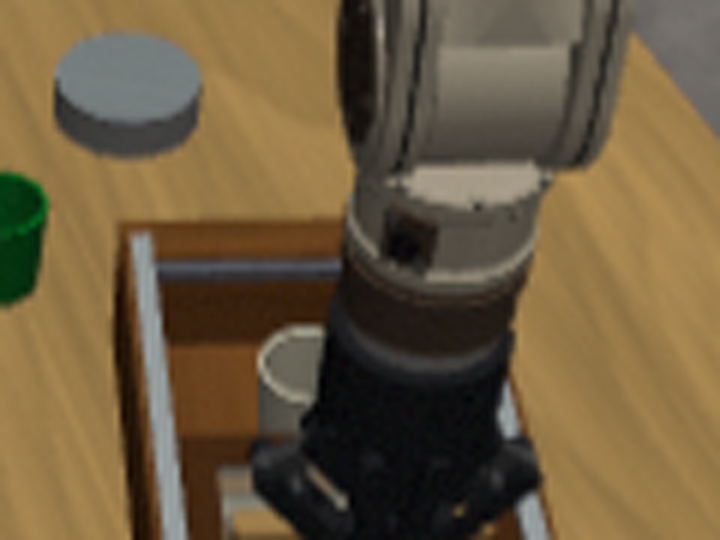

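Call:
{"fn": "step_arm", "kwargs": {
  "targets": "-1 0.0025 0.0097 0 0 0 0;-1 0.005 0.0194 0 0 0 0;-1 0.0074 0.029 0 0 0 0;-1 0.0098 0.0388 0 0 0 0;-1 0.0123 0.0484 0 0 0 0;-1 0.0148 0.0581 0 0 0 0;-1 0.0172 0.0678 0 0 0 0;-1 0.0197 0.0775 0 0 0 0;-1 0.0221 0.0872 0 0 0 0;-1 0.0246 0.0969 0 0 0 0"
}}

```text
clock: 10.75
eef_pos: [0.5674, -0.0638, 0.0944]
tool_rot: [0.789, 0.614, 0.0, 0.0]
ft_force: [-0.6, -3.1, 1.3]
grip_width: -0.0
grasp_force: 1.4
```

Call:
{"fn": "step_arm", "kwargs": {
  "targets": "-1 0.0025 0.0097 0 0 0 0;-1 0.005 0.0194 0 0 0 0;-1 0.0074 0.029 0 0 0 0;-1 0.0098 0.0388 0 0 0 0;-1 0.0123 0.0484 0 0 0 0;-1 0.0148 0.0581 0 0 0 0;-1 0.0172 0.0678 0 0 0 0;-1 0.0197 0.0775 0 0 0 0;-1 0.0221 0.0872 0 0 0 0;-1 0.0246 0.0969 0 0 0 0"
}}

```text
clock: 11.58
eef_pos: [0.5795, -0.0152, 0.0943]
tool_rot: [0.789, 0.614, -0.0, -0.0]
ft_force: [-0.2, -3.2, 1.8]
grip_width: -0.0001
grasp_force: 1.4
```

Call:
{"fn": "step_arm", "kwargs": {
  "targets": "-1 0.002 0.0078 0 0 0 0;-1 0.0039 0.0155 0 0 0 0;-1 0.0059 0.0232 0 0 0 0;-1 0.0079 0.031 0 0 0 0;-1 0.0098 0.0388 0 0 0 0;-1 0.0118 0.0465 0 0 0 0;-1 0.0133 0.0523 0 0 0 0;-1 0.0138 0.0543 0 0 0 0"
}}

```text
clock: 12.25
eef_pos: [0.5863, 0.0121, 0.0942]
tool_rot: [0.789, 0.614, -0.0, -0.0]
ft_force: [-0.4, -2.6, 2.1]
grip_width: 0.0001
grasp_force: 1.3
```

Call:
{"fn": "step_arm", "kwargs": {
  "targets": "-1 0.0005 0.0019 0 0 0 0;-1 0.001 0.0039 0 0 0 0;-1 0.0015 0.0058 0 0 0 0;-1 0.002 0.0078 0 0 0 0;-1 0.0025 0.0097 0 0 0 0"
}}

```text
clock: 12.67
eef_pos: [0.5874, 0.0163, 0.0942]
tool_rot: [0.789, 0.614, -0.0, -0.0]
ft_force: [-0.7, -2.4, 2.8]
grip_width: -0.0001
grasp_force: 1.3
```

Call:
{"fn": "step_arm", "kwargs": {
  "targets": "-1 0.0005 0.0019 0 0 0 0;-1 0.001 0.0039 0 0 0 0;-1 0.0015 0.0058 0 0 0 0;-1 0.002 0.0078 0 0 0 0;-1 0.0025 0.0097 0 0 0 0"
}}

```text
clock: 13.08
eef_pos: [0.5886, 0.0213, 0.0942]
tool_rot: [0.789, 0.614, -0.0, -0.0]
ft_force: [-1.7, -1.9, 2.6]
grip_width: -0.0005
grasp_force: 1.3
```

Call:
{"fn": "step_arm", "kwargs": {
  "targets": "-1 0.0005 0.0019 0 0 0 0;-1 0.001 0.0039 0 0 0 0;-1 0.0015 0.0058 0 0 0 0;-1 0.002 0.0078 0 0 0 0"
}}

```text
clock: 13.42
eef_pos: [0.5889, 0.0222, 0.0943]
tool_rot: [0.79, 0.613, -0.003, 0.002]
ft_force: [-4.3, -9.7, 4.1]
grip_width: 0.0002
grasp_force: 5.4
```

Call:
{"fn": "step_arm", "kwargs": {
  "targets": "-1 0.0005 0.0019 0 0 0 0;-1 0.001 0.0039 0 0 0 0;-1 0.0015 0.0058 0 0 0 0"
}}

```text
clock: 13.67
eef_pos: [0.5895, 0.0249, 0.0942]
tool_rot: [0.79, 0.613, -0.003, 0.002]
ft_force: [-4.9, -10.0, 3.5]
grip_width: 0.0003
grasp_force: 5.4
```

Call:
{"fn": "step_arm", "kwargs": {
  "targets": "-1 0.0005 0.0019 0 0 0 0;-1 0.001 0.0039 0 0 0 0;-1 0.001 0.0039 0 0 0 0"
}}

```text
clock: 13.92
eef_pos: [0.5901, 0.027, 0.0942]
tool_rot: [0.79, 0.613, -0.003, 0.002]
ft_force: [-3.2, -9.5, 4.0]
grip_width: -0.0001
grasp_force: 5.1
```

Call:
{"fn": "step_arm", "kwargs": {
  "targets": "-1 0.0002 0.001 0 0 0 0;-1 0.0005 0.0019 0 0 0 0;-1 0.0005 0.0019 0 0 0 0"
}}

```text
clock: 14.17
eef_pos: [0.5903, 0.0279, 0.0943]
tool_rot: [0.79, 0.613, -0.003, 0.002]
ft_force: [-4.3, -9.8, 3.2]
grip_width: 0.0001
grasp_force: 5.2
```

Call:
{"fn": "step_arm", "kwargs": {
  "targets": "-1 0.0002 0.001 0 0 0 0;-1 0.0005 0.0019 0 0 0 0;-1 0.0005 0.0019 0 0 0 0"
}}

```text
clock: 14.42
eef_pos: [0.5905, 0.0288, 0.0942]
tool_rot: [0.79, 0.613, -0.003, 0.002]
ft_force: [-3.8, -9.8, 4.7]
grip_width: -0.0001
grasp_force: 5.3
```

Call:
{"fn": "step_arm", "kwargs": {
  "targets": "-1 0.0002 0.001 0 0 0 0;-1 0.0005 0.0019 0 0 0 0;-1 0.0005 0.0019 0 0 0 0"
}}

```text
clock: 14.67
eef_pos: [0.5905, 0.0288, 0.0942]
tool_rot: [0.79, 0.613, -0.003, 0.002]
ft_force: [-5.0, -12.3, 4.8]
grip_width: -0.0001
grasp_force: 6.5
```

Call:
{"fn": "step_arm", "kwargs": {
  "targets": "-1 0.0002 0.001 0 0 0 0;-1 0.0005 0.0019 0 0 0 0;-1 0.0005 0.0019 0 0 0 0"
}}

```text
clock: 14.92
eef_pos: [0.5905, 0.0288, 0.0943]
tool_rot: [0.79, 0.613, -0.004, 0.003]
ft_force: [-5.5, -14.5, 5.0]
grip_width: 0.0002
grasp_force: 7.6
```

Call:
{"fn": "step_arm", "kwargs": {
  "targets": "-1 0.0002 0.001 0 0 0 0;-1 0.0005 0.0019 0 0 0 0;-1 0.0005 0.0019 0 0 0 0"
}}

```text
clock: 15.17
eef_pos: [0.5905, 0.0288, 0.0943]
tool_rot: [0.791, 0.612, -0.005, 0.003]
ft_force: [-6.1, -16.2, 6.6]
grip_width: 0.0001
grasp_force: 8.8
```

Call:
{"fn": "step_arm", "kwargs": {
  "targets": "-1 0.0002 0.0007 0 0 0 0;-1 0.0002 0.0007 0 0 0 0;-1 0.0002 0.0007 0 0 0 0;-1 0.0002 0.0007 0 0 0 0;-1 0.0002 0.0007 0 0 0 0;-1 0.0002 0.0007 0 0 0 0;-1 0.0002 0.0007 0 0 0 0;-1 0.0002 0.0007 0 0 0 0"
}}

```text
clock: 15.83
eef_pos: [0.5905, 0.0288, 0.0943]
tool_rot: [0.791, 0.612, -0.005, 0.003]
ft_force: [-6.1, -17.9, 5.7]
grip_width: 0.0003
grasp_force: 9.2
```

Call:
{"fn": "step_arm", "kwargs": {
  "targets": "-1 0 0 0 0 0 0;-1 0 0 0 0 0 0;-1 0 0 0 0 0 0;-1 0 0 0 0 0 0;-1 0 0 0 0 0 0;-1 0 0 0 0 0 0;-1 0 0 0 0 0 0;-1 0 0 0 0 0 0"
}}

```text
clock: 16.5
eef_pos: [0.5905, 0.0288, 0.0943]
tool_rot: [0.791, 0.612, -0.005, 0.003]
ft_force: [-6.7, -17.7, 6.3]
grip_width: 0.0
grasp_force: 9.2
```

The door was held at about 18.5 N for over a second. I'll back off along −y and then raise the arm.

Call:
{"fn": "step_arm", "kwargs": {
  "targets": "-1 -0.001 -0.0039 0 0 0 0;-1 -0.003 -0.0116 0 0 0 0;-1 -0.006 -0.0233 0 0 0 0;-1 -0.011 -0.0426 0 0 0 0;-1 -0.017 -0.066 0 0 0 0;-1 -0.017 -0.066 0 0 0 0;-1 -0.017 -0.066 0.08 0 0 0;-1 -0.017 -0.066 0.16 0 0 0;-1 -0.017 -0.066 0.24 0 0 0;-1 -0.017 -0.066 0.3 0 0 0"
}}

```text
clock: 17.33
eef_pos: [0.5847, 0.0021, 0.2479]
tool_rot: [0.789, 0.614, 0.002, 0.001]
ft_force: [1.3, 0.2, 0.7]
grip_width: -0.0
grasp_force: 0.0
```

Call:
{"fn": "step_arm", "kwargs": {
  "targets": "-1 -0.4 0 0.1 0 0 0;-1 -0.4 0 0.1 0 0 0;-1 -0.4 0 0.1 0 0 0;-1 -0.4 0 0.1 0 0 0;-1 -0.4 0 0.1 0 0 0;-1 -0.4 0 0.1 0 0 0"
}}

```text
clock: 17.83
eef_pos: [0.3786, 0.0022, 0.2968]
tool_rot: [0.789, 0.614, 0.001, 0.0]
ft_force: [-0.5, 0.1, -0.2]
grip_width: 0.0001
grasp_force: 0.0
```

```bash
python3 - <<'E'
from h import *
crop('side',140,90,240,180,3.3,'s7')
o=bot.get_obs();print(o["eef_pos"],o["clock"],o["ft_force"])
E
```

```text
[0.38192768 0.002155   0.29620919] 17.8833 [ 0.76446938  0.67293965 -0.24646277]
```

View pics/s7.png

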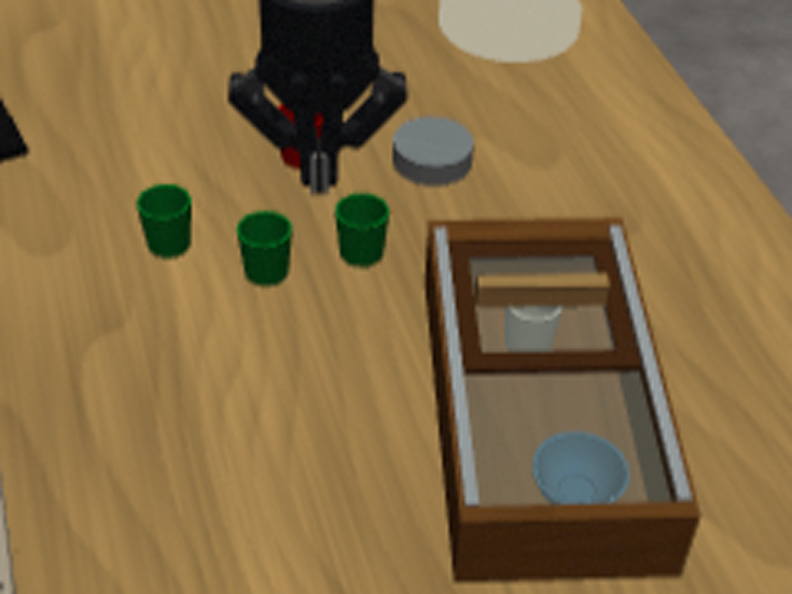

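The door is shut, with the bar at (543,288). The cup is upright under the glass at (533,325), and the bowl, turntable, and red and green cups are where they were.

```bash
python3 -c "
from workcell import bot
print(bot.job_done())"
```

```text
the job is handed in; nothing more can be done
None
```

The white cup is upright in the case, and the door is fully home against the stop after being held there at about 18.5 N for over a second; no force reading passed 25 N, the other things look unmoved, and the job is handed in.

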